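# Proof-pull a glued neck block

## Robot

A 6-joint arm with a two-finger parallel gripper is mounted at the origin on the work surface. World frame = base frame: x ahead of the robot, y to its left, z up, the work surface at z = 0. Lengths are in mm, angles in rad, forces in N, time in s.
With the tool pointing down it reaches from about 350 to 975 mm from the base axis. Payload 4.9 kg.
Tool frame: the origin (TCP) lies at the very end of the fingers, on their centre line; the grasp point (between the pads) lies 19 mm behind it (r.grip_depth is the distance from the TCP to the grasp point, in mm); z points along the fingers, y is the line along which they close (so a half turn about z gives the same grasp; the last joint's range is limited). The gripper opens to 85 mm and grips with 20 to 120 N. Pads are 22 mm wide; open, the fingers measure 114 mm over their backs; the gripper's body (76 mm by 85 mm) begins 54 mm behind the grasp point. The pads swing forward as they close: fully open they stand 13 mm farther back than shut.
Start: joints at [-1.449, 0.053, 1.613, -0, 1.476, -0.119], TCP at [149.046, -606.949, 231.304] pointing down, gripper open.
Joint ranges: [-3.01, 3.01], [-1.01, 2.22], [0.06, 2.58], [-1.02, 4.17], [0.09, 2.62], [-3.14, 3.14]. Speed limits (rad/s): [2.57, 2.57, 3.14, 3.14, 3.14, 3.14].

## Interface

Orientations are given as a unit quaternion [w, x, y, z].
In Python, from cell import r, eyes, order gives the robot as it stands. The module is installed in compiled form; this text tells all that it offers.
- The arm moves only by the shell command python3 -m inch 'ROWS' [FORCE]. ROWS is JSON, a list of rows, each a list of 7 numbers: the turn, a rotation vector about the tool's x, y, z in degrees, then the shift along the tool's x, y, z in m, then the closure, from 0 (fully open) to 1 (shut). A call has 1 to 12 rows; each row is the pose to reach, as a shift and turn from the pose commanded when the call began, along the tool's axes at that moment; what a row does not reach only later rows make up. A row lasts 1/8 s, in which the tool goes at most 62.5 mm and 10.7 degrees, less where a joint would pass 70% of its speed; a pose out of reach is approached as far as the arm can. A call with a gripper value outside its range is refused whole. The fingers move at their own pace and stop on an object; FORCE is the grip in N (left out, the last holds). Time passes only in rows, so rows that repeat a pose let the fingers close. It gives the time, the measured TCP pose, the force, the opening and the grip force at its end, in the units of the state.
- r.observe(): the state, without advancing time (a new reading comes with each control period).
- eyes.snapshot(name): name is "side" or "top"; returns a dict with "image" (400x640x3 uint8, red, green, blue), "fx", "fy", "cx", "cy" (pixels), "R" (3x3) and "t" (3): a world point X has camera coordinates R X + t. Camera axes: x right, y down, z forward; pixel columns grow to the right and rows downward; lengths in mm; the calibration is good to about 2 mm. A picture is of the moment at which its call begins. There is no depth.
- order.close_job(): hands the job in; it is judged then, once.
The state is a dict: "t": time; "joint_positions": joint angles; "qd": joint speeds; "tau": joint torques, N m; "tcp_pos": TCP position; "tool_rot": TCP orientation; "contact_force": force on the tool from outside, world axes, zero at the start; "moment": the same for the moment, N m; "opening": finger opening in mm; "grip_force": force on a finger pad.
Only numpy, scipy, OpenCV 4.12 (cv2) and the standard library are available. Lean on these libraries where they do the work, as an engineer would, in place of code of your own. Each camera call takes 0.05 s, during which the arm holds its last target. There are 200 camera calls.

## Task

Three spring pull testers on the guitar maker's bench each hold a wooden part glued to a plate: find the neck block (L-shaped: an upright with a low foot), grip its upright near the top and pull straight up until the tester's index stands midway between the two thick marks of its scale, about 28 mm of lift. Hold it there for three seconds to prove the joint, never pulling up to the top stop. Then ease it all the way down before letting go, so that it does not snap back; do not lift the other two.

Things in the scene. Friction and masses are not known exactly. Their poses are not given: they have to be found in the camera images.
- neck_grip (a point): Point to grip: centre of the neck block's upright, 15 mm below its top, about 106 mm above the bench at rest; z up. Pale wood upright 40 (x) by 30 (y), 60 mm tall, with an 18 mm high foot sticking out 21 mm to -x. Jaws from above, closing along this y. Glued to a brown plate on a steel carriage (96 x 86) on a grey tester (116 x 108), fixed. Scale post 116 mm tall at x +58, y -44 mm from here.
- neck_test (a joint): Lift of the neck block and carriage, m: 0 at rest, up positive, top stop at 0.050. A small index on the carriage runs beside the scale post, whose two thick black marks are at 0.020 and 0.036. Spring and weight pull down: about 4 N at the start, rising 0.3 N per mm, about 12 N at 28 mm. It drops back fast when let go.
- tail_test (a joint): Same for the tester with the tail block (a plain low pale block 72 x 26 mm, 40 mm tall, without a foot). It must stay down at 0.
- dowel_test (a joint): Same for the tester with the round dowel (pale wood, 28 mm diameter, 60 mm tall). It must stay down at 0.
There are look-alikes about, which are no part of the job. Leave any turquoise or yellow look-alike of the part that bears tail_test alone.

How it is judged (in metres and radians):
On the way:
1. the neck block is held by the jaws at its upright (grasp point within 35 mm of the grip point), lifted 20 to 36 mm, for 2 s, the other testers down (value of joint neck_test between 0.02 and 0.036 m and distance between the grasp point and neck_grip below 0.035 m and contact force between the fingers and anything else above 2 N and value of joint each of tail_test, dowel_test below 0.004 m), for 2 s.
At the end, for the whole second after the job is handed in: The neck block has been pulled and held, and is back down (lift under 4 mm) and let go; the other two testers are down (under 4 mm) (value of joint each of neck_test, tail_test, dowel_test below 0.004 m); the robot touches nothing.
It fails at once if the neck block's tester is pulled up to its top stop (lift over 47 mm) (value of joint neck_test above 0.047 m).
It fails at once if the neck block snaps back (falls faster than 0.45 m/s) (velocity of joint neck_test below -0.45 m/s).
It fails at once if another tester is lifted (more than 8 mm) (value of joint any of tail_test, dowel_test above 0.008 m).
It also fails if it takes over 40 s, if anything falls off the work surface, if the arm or the gripper's body presses on something with over 40 N, if the wrist force passes 120 N, or if a joint passes its speed limit or range.

## Working session

There is one attempt and no reset: what is moved stays moved. The work goes in short steps, Python scripts to look and compute and a shell command to move; the robot and the scene stay as the last step left them, time stands still between calls to the robot, and variables do not carry over. Pictures are saved under pics/ and viewed, at most 10 in all, crops included, and the job is handed in when it is done.

```bash
mkdir -p pics; python3 - <<'E'
from cell import r, eyes, order
import cv2,json
for n in("side","top"):
    s=eyes.snapshot(n); cv2.imwrite(f"pics/{n}0.png",s["image"][:,:,::-1])
    print(n,s["fx"],s["cx"],s["cy"],s["R"],s["t"])
o=r.observe();print(o["t"],o["tcp_pos"],o["tool_rot"],o["opening"],o["contact_force"])
E
```

```text
side 501.96207403788947 320.6203921795551 198.02680897286078 [[-0.79900818 -0.60119428  0.01230262]
 [-0.42547865  0.5507819  -0.71805794]
 [ 0.42491627 -0.57896868 -0.69587458]] [332.57396017 281.84301709 898.91526729]
top 388.5792078302875 314.38833334422156 195.5213965679102 [[ 3.90125938e-05 -9.99979896e-01 -6.34079750e-03]
 [-9.98456601e-01  3.13200429e-04 -5.55366284e-02]
 [ 5.55374978e-02  6.33317775e-03 -9.98436516e-01]] [-25.51265273 451.64577918 890.14068955]
0.1 [ 148.97927472 -606.40619     230.19615225] [-9.30396666e-04  9.92758849e-01  1.20120781e-01  5.88473742e-06] 85.32672201416666 [ 1.10909797 -0.4999702   1.1110783 ]
```

View pics/side0.png

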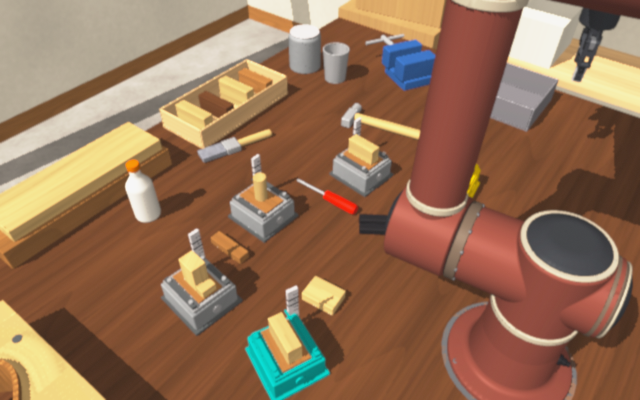

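View pics/top0.png

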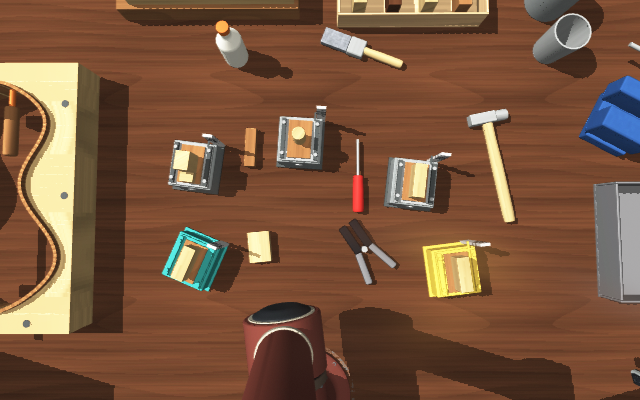

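Candidates: three grey testers at top-view px (185,163), (300,137) and (416,180), plus a turquoise (186,262) and a yellow (460,270) look-alike. The grey one at top (185,163) / side (195,275) has an upright with a low foot, so it fits the neck block. The one at (300,137) is the dowel and the one at (416,180) is the plain tail block. I'll confirm this in an enlarged crop.

```bash
python3 - <<'E'
import cv2,numpy as np
a=cv2.imread("pics/side0.png")[220:330,150:250]; b=cv2.imread("pics/top0.png")[120:205,155:235]
a=cv2.resize(a,(400,440),interpolation=cv2.INTER_CUBIC); b=cv2.resize(b,(400,425),interpolation=cv2.INTER_CUBIC)
b=cv2.copyMakeBorder(b,0,15,0,0,0)
cv2.imwrite("pics/crop.png",np.hstack([a,b]))
E
```

```text
(no output)
```

View pics/crop.png

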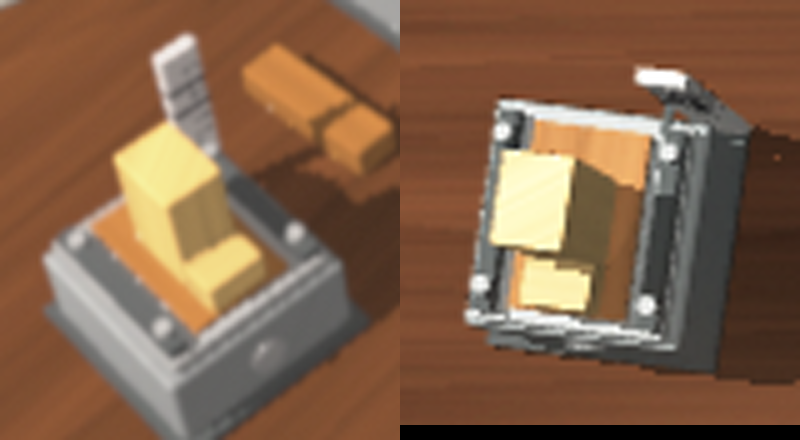

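The crop shows an L-shaped part: an upright (top-face centre about top (181.5,160), side (192,261)) with a low foot toward the robot (-x). It is the neck block on the grey tester, with its scale post at the far right.

```bash
cat > h.py <<'E'
import numpy as np
from cell import r,eyes
def ray(s,p,z):
    R,t=np.array(s["R"]),np.array(s["t"]); C=-R.T@t
    d=R.T@np.array([(p[0]-s["cx"])/s["fx"],(p[1]-s["cy"])/s["fy"],1]); return C+d*(z-C[2])/d[2]
E
python3 - <<'E'
from h import *
from scipy.spatial.transform import Rotation as Ro
f=lambda c,k,o:[((np.array(p)+.5)/k-.5+o) for p in c]
T=f([(103,150),(175,155),(162,250),(90,243)],5,np.array([155,120]))
S=f([(115,155),(172,124),(221,168),(168,206)],4,np.array([150,220]))
for n,c in(("top",T),("side",S)):
    s=eyes.snapshot(n)
    W=np.array([ray(s,p,121) for p in c]); print(n,W[:,:2].round(1).tolist(),W.mean(0).round(1))
    for i in range(4):
        e=W[(i+1)%4]-W[i]; print(np.linalg.norm(e).round(1),np.degrees(np.arctan2(e[1],e[0])).round(1))
# post top center: crop top (260,80) z? 
s=eyes.snapshot("top");print("post top",[ray(s,f([(262,77)],5,np.array([155,120]))[0],z).round(0) for z in(116,150,180)])
o=r.observe();q=o["tool_rot"];print(o["t"],o["tcp_pos"],Ro.from_quat(q[1:].tolist()+[q[0]]).as_matrix().round(3))
E
```

```text
top [[540.5, 260.7], [538.4, 230.9], [499.0, 235.5], [502.0, 265.3]] [520.  248.1 121. ]
29.9 -94.1
39.6 173.3
29.9 84.4
38.8 -6.8
side [[540.6, 258.9], [533.9, 231.1], [497.9, 235.4], [500.7, 264.1]] [518.2 247.4 121. ]
28.5 -103.6
36.3 173.3
28.8 84.3
40.2 -7.4
post top [array([572., 197., 116.]), array([565., 187., 150.]), array([558., 179., 180.])]
0.25 [ 149.01402848 -606.656246    230.71284856] [[ 0.971  0.238 -0.   ]
 [ 0.238 -0.971  0.001]
 [ 0.    -0.001 -1.   ]]
```

```bash
python3 -m inch '[[0,0,4,0.04,-0.032,0,0],[0,0,8,0.085,-0.07,0,0],[0,0,12,0.13,-0.108,0,0],[0,0,16,0.175,-0.146,0,0],[0,0,19.8,0.22,-0.184,0,0],[0,0,19.8,0.265,-0.222,0,0],[0,0,19.8,0.31,-0.26,0,0],[0,0,19.8,0.35,-0.295,0,0],[0,0,19.8,0.38,-0.33,0,0],[0,0,19.8,0.4,-0.37,0,0],[0,0,19.8,0.415,-0.42,0,0],[0,0,19.8,0.43,-0.47,0,0]]' 30
python3 - <<'E'
from h import *
from scipy.spatial.transform import Rotation as Ro
o=r.observe();q=o["tool_rot"];M=Ro.from_quat(q[1:].tolist()+[q[0]]).as_matrix();print(o["t"],o["tcp_pos"],M.round(3))
print(M.T@(np.array([519.5,248,170])-o["tcp_pos"]))
E
```

```text
t: 1.75
tcp_pos: [454.5, -46.4, 231.3]
tool_rot: [-0.0, 0.999, -0.053, 0.0]
contact_force: [0.9, 0.1, -0.9]
opening: 85.2
grip_force: 0.0
1.75 [454.45827965 -46.38104892 231.31090713] [[ 0.994 -0.105  0.   ]
 [-0.105 -0.994  0.   ]
 [ 0.    -0.    -1.   ]]
[  33.76346683 -299.5793634    61.33423197]
```

```bash
python3 -m inch '[[0,0,0,0.006,-0.05,0,0],[0,0,0,0.012,-0.1,0,0],[0,0,0,0.018,-0.15,0.01,0],[0,0,0,0.024,-0.2,0.02,0],[0,0,0,0.03,-0.25,0.035,0],[0,0,0,0.033,-0.285,0.05,0],[0,0,0,0.034,-0.3,0.061,0],[0,0,0,0.034,-0.3,0.061,0],[0,0,0,0.034,-0.3,0.061,0]]'
python3 - <<'E'
from h import *
import cv2
a=[eyes.snapshot(n)["image"][:,:,::-1] for n in("side","top")]
A=cv2.resize(a[0][180:340,110:270],(400,400),interpolation=cv2.INTER_CUBIC);B=cv2.resize(a[1][90:250,110:270],(400,400),interpolation=cv2.INTER_CUBIC)
cv2.imwrite("pics/hov.png",np.hstack([A,B]))
print(r.observe()["tcp_pos"],r.observe()["contact_force"])
E
```

```text
t: 2.88
tcp_pos: [520.0, 245.9, 170.9]
tool_rot: [0.0, 0.999, -0.053, 0.0]
contact_force: [0.1, -0.6, 0.3]
opening: 85.4
grip_force: 0.0
[520.25457595 245.87215453 171.32570988] [-0.1978808   0.17136066 -0.63705819]
```

View pics/hov.png

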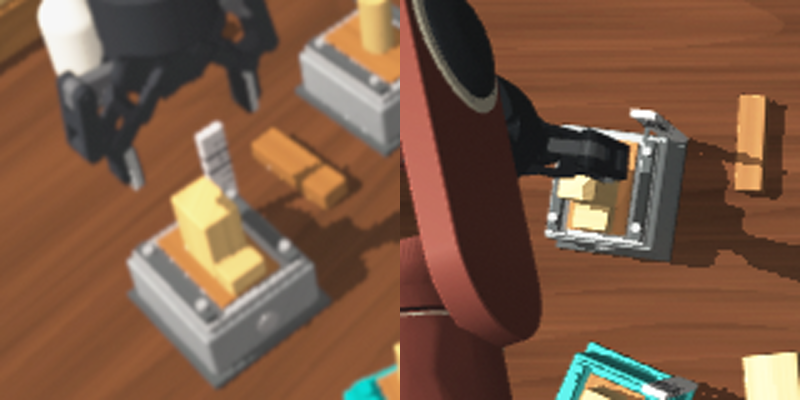

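The side view shows the open fingers (tips at crop (133,180) and (250,105)) straddling the upright (205,200). I'll descend with a 2 mm y correction, then close.

```bash
python3 -m inch '[[0,0,0,0,-0.002,0.01,0],[0,0,0,0,-0.002,0.025,0],[0,0,0,0,-0.002,0.04,0],[0,0,0,0,-0.002,0.055,0],[0,0,0,0,-0.002,0.07,0],[0,0,0,0,-0.002,0.08,0],[0,0,0,0,-0.002,0.084,0],[0,0,0,0,-0.002,0.084,0.3],[0,0,0,0,-0.002,0.084,0.4],[0,0,0,0,-0.002,0.084,0.5],[0,0,0,0,-0.002,0.084,0.6],[0,0,0,0,-0.002,0.084,0.7]]' 40; python3 -m inch '[[0,0,0,0,0,0,1],[0,0,0,0,0,0,1],[0,0,0,0,0,0,1],[0,0,0,0,0,0,1],[0,0,0,0,0,0,1],[0,0,0,0,0,0,1]]' 70
```

```text
t: 4.47
tcp_pos: [520.0, 247.5, 87.0]
tool_rot: [0.001, 0.999, -0.053, -0.0]
contact_force: [-2.3, -5.0, 5.0]
opening: 29.5
grip_force: 39.1
t: 5.22
tcp_pos: [520.0, 247.5, 87.0]
tool_rot: [0.001, 0.999, -0.053, -0.0]
contact_force: [-2.4, -5.3, 5.0]
opening: 29.2
grip_force: 69.9
```

Gripped (opening 29.5 mm, matching the 30 mm width). Pulling up slowly.

```bash
python3 -m inch '[[0,0,0,0,0,-0.002,1],[0,0,0,0,0,-0.004,1],[0,0,0,0,0,-0.006,1],[0,0,0,0,0,-0.008,1],[0,0,0,0,0,-0.01,1],[0,0,0,0,0,-0.012,1],[0,0,0,0,0,-0.014,1],[0,0,0,0,0,-0.016,1],[0,0,0,0,0,-0.018,1],[0,0,0,0,0,-0.02,1],[0,0,0,0,0,-0.022,1],[0,0,0,0,0,-0.024,1]]'
python3 -m inch '[[0,0,0,0,0,-0.002,1],[0,0,0,0,0,-0.004,1],[0,0,0,0,0,-0.004,1],[0,0,0,0,0,-0.004,1]]'
python3 - <<'E'
from h import *
import cv2
a=eyes.snapshot("side")["image"][:,:,::-1];cv2.imwrite("pics/lift.png",cv2.resize(a[210:320,150:260],(600,600),interpolation=cv2.INTER_CUBIC))
E
```

```text
t: 6.72
tcp_pos: [519.9, 247.5, 108.0]
tool_rot: [0.001, 0.999, -0.053, 0.0]
contact_force: [5.9, -3.1, -10.2]
opening: 29.5
grip_force: 69.5
t: 7.22
tcp_pos: [519.9, 247.5, 111.6]
tool_rot: [0.001, 0.999, -0.053, 0.0]
contact_force: [7.5, -2.6, -11.7]
opening: 29.1
grip_force: 69.6
```

View pics/lift.png

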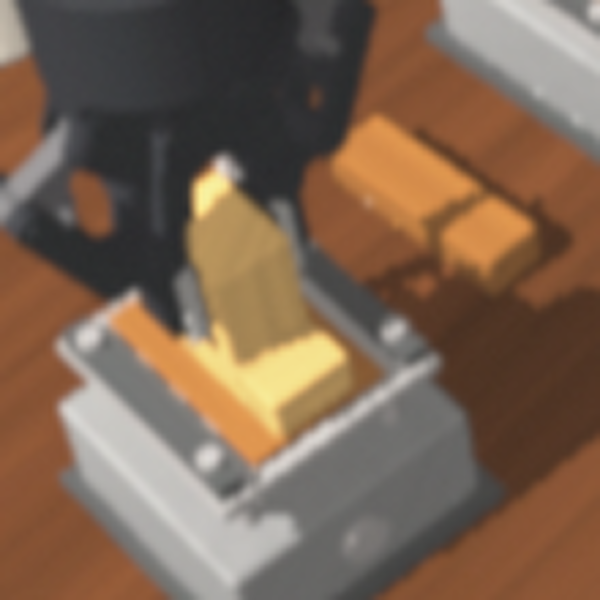

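The carriage is up. The foot's right corner rose from side (216,285.5) to (214,275), about 25 mm, which agrees with the TCP rise of 24.6 mm, so there is no slip. I'll add about 3.4 mm and hold.

```bash
python3 -m inch '[[0,0,0,0,0,-0.0015,1],[0,0,0,0,0,-0.0035,1],[0,0,0,0,0,-0.0035,1],[0,0,0,0,0,-0.0035,1],[0,0,0,0,0,-0.0035,1],[0,0,0,0,0,-0.0035,1],[0,0,0,0,0,-0.0035,1],[0,0,0,0,0,-0.0035,1],[0,0,0,0,0,-0.0035,1],[0,0,0,0,0,-0.0035,1],[0,0,0,0,0,-0.0035,1],[0,0,0,0,0,-0.0035,1]]'
python3 - <<'E'
from h import *
import cv2
a=eyes.snapshot("side")["image"][:,:,::-1];b=cv2.imread("pics/side0.png")
cv2.imwrite("pics/hold.png",np.hstack([cv2.resize(x[210:330,150:250],(400,480),interpolation=cv2.INTER_CUBIC) for x in(b,a)]))
E
python3 -m inch '[[0,0,0,0,0,0,1],[0,0,0,0,0,0,1],[0,0,0,0,0,0,1],[0,0,0,0,0,0,1],[0,0,0,0,0,0,1],[0,0,0,0,0,0,1],[0,0,0,0,0,0,1],[0,0,0,0,0,0,1],[0,0,0,0,0,0,1],[0,0,0,0,0,0,1],[0,0,0,0,0,0,1],[0,0,0,0,0,0,1]]'
```

```text
t: 8.78
tcp_pos: [519.9, 247.5, 114.9]
tool_rot: [0.001, 0.999, -0.053, 0.0]
contact_force: [7.6, -3.6, -13.7]
opening: 29.5
grip_force: 69.7
t: 10.32
tcp_pos: [519.9, 247.5, 114.9]
tool_rot: [0.001, 0.999, -0.053, 0.0]
contact_force: [7.7, -3.3, -12.5]
opening: 28.8
grip_force: 69.7
```

View pics/hold.png

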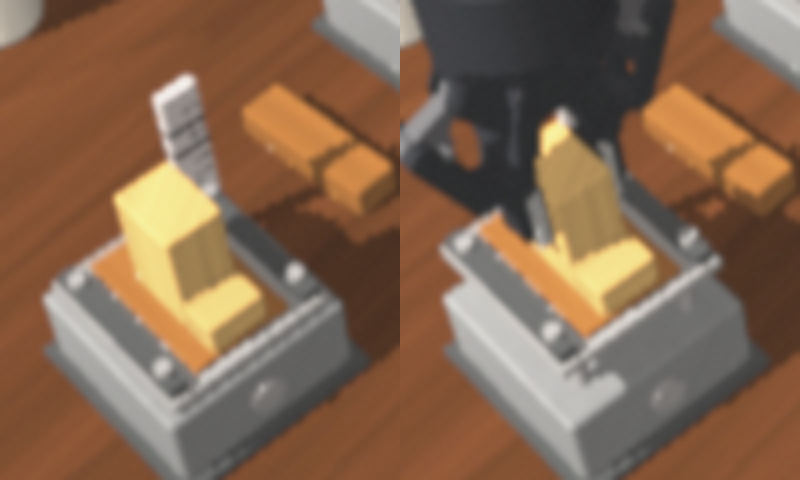

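Compared with rest (left half), the carriage screws rose about 8.9 px at 0.31 px/mm. That is about 28 mm, and agrees with the TCP (27.9 mm) and the force (about 12.5 N). I'll hold for another 1.5 s and then ease down.

```bash
python3 -m inch '[[0,0,0,0,0,0,1],[0,0,0,0,0,0,1],[0,0,0,0,0,0,1],[0,0,0,0,0,0,1],[0,0,0,0,0,0,1],[0,0,0,0,0,0,1],[0,0,0,0,0,0,1],[0,0,0,0,0,0,1],[0,0,0,0,0,0,1],[0,0,0,0,0,0,1],[0,0,0,0,0,0,1],[0,0,0,0,0,0,1]]'
python3 -m inch '[[0,0,0,0,0,0.002,1],[0,0,0,0,0,0.004,1],[0,0,0,0,0,0.006,1],[0,0,0,0,0,0.008,1],[0,0,0,0,0,0.01,1],[0,0,0,0,0,0.012,1],[0,0,0,0,0,0.014,1],[0,0,0,0,0,0.016,1],[0,0,0,0,0,0.018,1],[0,0,0,0,0,0.02,1],[0,0,0,0,0,0.022,1],[0,0,0,0,0,0.024,1]]'
python3 -m inch '[[0,0,0,0,0,0.002,1],[0,0,0,0,0,0.004,1],[0,0,0,0,0,0.006,1],[0,0,0,0,0,0.0075,1],[0,0,0,0,0,0.0075,1],[0,0,0,0,0,0.0075,1]]'
```

```text
t: 11.82
tcp_pos: [519.9, 247.5, 114.9]
tool_rot: [0.001, 0.999, -0.053, 0.0]
contact_force: [7.4, -2.1, -12.9]
opening: 29.1
grip_force: 69.7
t: 13.32
tcp_pos: [520.0, 247.6, 92.3]
tool_rot: [0.001, 0.999, -0.053, -0.0]
contact_force: [3.8, -4.8, -6.0]
opening: 29.1
grip_force: 70.1
t: 14.08
tcp_pos: [520.0, 247.6, 87.1]
tool_rot: [0.001, 0.999, -0.053, -0.0]
contact_force: [-2.5, -6.8, 4.1]
opening: 28.8
grip_force: 71.9
```

The contact force is back to its resting value (+4 N), so the carriage is seated. Releasing and retreating.

```bash
python3 -m inch '[[0,0,0,0,0,0,0.5],[0,0,0,0,0,0,0.3],[0,0,0,0,0,0,0],[0,0,0,0,0,0,0],[0,0,0,0,0,0,0],[0,0,0,0,0,0,0]]'
python3 -m inch '[[0,0,0,0,0,-0.01,0],[0,0,0,0,0,-0.03,0],[0,0,0,0,0,-0.06,0],[0,0,0,0,0,-0.09,0],[0,0,0,0,0,-0.12,0],[0,0,0,0,0,-0.14,0],[0,0,0,0,0,-0.14,0],[0,0,0,0,0,-0.14,0]]'
python3 - <<'E'
from h import *
import cv2
a=eyes.snapshot("side")["image"][:,:,::-1];cv2.imwrite("pics/end.png",a)
E
```

```text
t: 14.82
tcp_pos: [520.0, 248.8, 86.3]
tool_rot: [-0.0, 0.999, -0.052, -0.0]
contact_force: [-0.2, 0.6, 0.2]
opening: 85.5
grip_force: 0.0
t: 15.82
tcp_pos: [519.4, 248.6, 225.2]
tool_rot: [0.0, 0.999, -0.052, -0.001]
contact_force: [-1.6, 0.4, -1.2]
opening: 85.2
grip_force: 0.0
```

View pics/end.png

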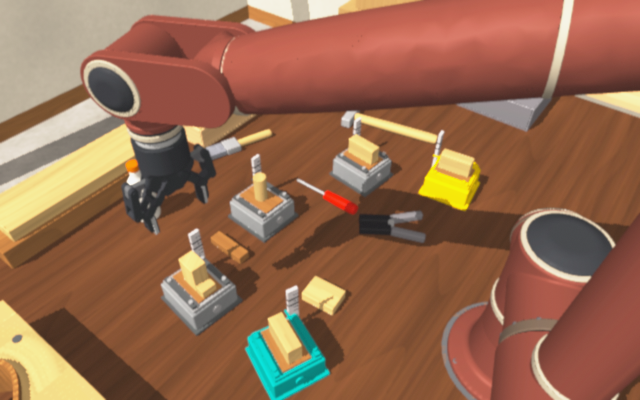

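The neck block is back down at side (195,275), exactly as at the start. The other testers are unmoved, and the gripper is open and clear above.

```bash
python3 -c "
from cell import order
print(order.close_job())"
```

```text
the job is handed in; nothing more can be done
None
```

I pulled the neck block up about 28 mm, held it there for just over 3 s, eased it fully down before letting go, and handed the job in; the other two testers stayed down. The gripper hid the index on the scale, so I judged the lift from the arm's height, the pull force and the carriage in the side picture.

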